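Stow the driver module and shut the lapped enclosure doors

ROBOT

A 6-joint arm with a two-finger parallel gripper is mounted at the origin on the work surface. World frame = base frame: x ahead of the robot, y to its left, z up, the work surface at z = 0. Lengths are in m, angles in rad, forces in N, time in s.
With the tool pointing down it reaches from about 0.375 to 0.9 m from the base axis. Payload 3.1 kg.
Tool frame: the origin (TCP) lies between the finger pads; the fingertips stand 17 mm ahead of it and the grasp point (between the pads) lies 2 mm behind it; z points along the fingers, y is the line along which they close (so a half turn about z gives the same grasp; the last joint's range is limited). The gripper opens to 87 mm and grips with 3 to 60 N. Pads are 19 mm wide; open, the fingers measure 117 mm over their backs; the gripper's body (75 mm by 190 mm) begins 51 mm behind the grasp point.
Start: joints at [1.04, 0.527, 1.433, -0, 1.181, -0.178], TCP at [0.216, 0.586, 0.214] pointing down, gripper open.
Joint ranges: [-3.08, 3.08], [-0.75, 2.2], [0.22, 2.44], [-1.43, 4.57], [0, 2.65], [-2.85, 2.85]. Speed limits (rad/s): [2.79, 2.79, 3.14, 3.14, 3.14, 3.14].

INTERFACE

Orientations are given as [roll, pitch, yaw] about the fixed x, y, z axes, in that order (R = Rz(yaw) Ry(pitch) Rx(roll)).
In Python, from station import env gives the robot as it stands.
- The arm moves only by the tool arm_command, never from a script. Its argument "plan" is a list of rows, each a list of 2 entries, a list of its own where there are three numbers: the shift along the tool's x, y, z each as a share of 150 mm, from -1 to 1, then the turn, a rotation vector about the tool's x, y, z each as a share of 90 degrees, from -1 to 1. In form: [[[tx, ty, tz], [rx, ry, rz]], ...]. A call has 1 to 8 rows; each row is the pose to reach, as a shift and turn from the pose commanded when the call began, along the tool's axes at that moment; what a row does not reach only later rows make up. A row lasts 1/8 s, in which the tool goes at most 62.5 mm and 10.7 degrees, less where a joint would pass 70% of its speed; a pose out of reach is approached as far as the arm can. A call with a number of a shift or a turn outside -1 to 1 is refused whole. A call with a gripper value outside its range is refused whole. "gripper" is the opening in per cent of the stroke, from 0 (shut) to 100 (fully open), set as the call begins (left out, the last holds). The fingers move at their own pace and stop on an object; "force" is the grip in N (left out, the last holds). Time passes only in rows, so rows that repeat a pose let the fingers close. It gives the time, the measured TCP pose, the force, the opening and the grip force at its end, in the units of the state.
- env.state(): the state, without advancing time (a new reading comes with each control period).
- env.camera(name): name is "side" or "top" or "wrist"; returns the picture (400x640x3 uint8, red, green, blue); there is no depth.
- env.camera_info(name): a dict with "mtx" (3x3 intrinsics, pixels), "rvec" (rotation vector, rad) and "tvec" (3), from world to camera coordinates, as OpenCV has them; the wrist camera has in their place "mount" (4x4, takes a point from camera to tool coordinates, whose origin is the TCP and whose axes are the flange's). Camera axes: x right, y down, z forward; pixel columns grow to the right and rows downward; lengths in m; the calibration is good to about 2 mm. A picture is of the moment at which its call begins: read the wrist's pose just before it. camera_info takes no time and is no camera call.
- env.close_job(): hands the job in; it is judged then, once.
The state is a dict: "time_s": time; "qpos": joint angles; "qvel": joint speeds; "joint_torque": joint torques, N m; "tcp_pos": TCP position; "ee_rot": TCP orientation; "contact_force": force on the tool from outside, world axes, zero at the start; "ft_torque": the same for the moment, N m; "opening": finger opening in m; "finger_force": force on a finger pad.
Only numpy, scipy, OpenCV 4.12 (cv2) and the standard library are available. Lean on these libraries where they do the work, as an engineer would, in place of code of your own. Each camera call takes 0.05 s, during which the arm holds its last target. There are 200 camera calls.

TASK

Take the module out of its slanted cradle and stand it upright on the floor of the open control enclosure, in the free space beside the built-in supply block, and let go. Then shut the enclosure's two leaves fully home so that their edges lap: first the rebated leaf, while the flanged leaf still stands open, and last the flanged leaf over it. Leave the bottle, the jar, the reel and the nozzle stand where they are.

Things in the scene. Friction and masses are not known exactly. Their poses are not given: they have to be found in the camera images.
- box: Fixed light grey control enclosure lying on its back, an open-topped box 180 (x) by 240 (y) by 125 mm high, walls and floor 6 mm. Origin: centre of its underside; z up; yaw up to 0.3 rad from the world's. Left or right of the robot, the cradle on the other side. A fixed finned aluminium block, 140 (x) by 66 (y) mm, top 76 mm above the bench, stands inside against its -y wall.
- box_bay (a point): Point on the inner floor of the enclosure (6 mm above the bench), at the centre of the free space between the supply block (its face 81 mm to -y) and the +y wall (its face 81 mm to +y); the free space is 168 mm along x. Axes as the box.
- leaf_rebated (a joint): Rebated leaf, hinged on the +y wall: 0 = shut and level, pi/2 = upright, more = leaning out, stop 2.3; starts 1.5 to 2.2 rad. Grey plate, plain outer face, 180 mm along x, 112 mm wide, 10 mm thick, then a tongue (inner side, 4.5 mm thick) to 128 mm from the hinge. 0.25 kg; hinge friction 0.25 N m holds it where left. If the flanged leaf is shut first this one lands on it and stays ajar.
- leaf_flanged (a joint): Flanged leaf, hinged on the -y wall; values, start, mass and hinge as the rebated leaf. 180 mm along x, 110 mm wide, 10 mm thick, then a flange (outer side, 4 mm thick) to 126 mm from the hinge, which laps over the rebated leaf's tongue. Two flat steel lock discs, 20 mm across, on its outer face 85 mm from the hinge.
- leaf_rebated_hinge (a point): Middle of the rebated leaf's hinge axis, on top of the +y wall, 125 mm above the bench; the axis runs along the box's x. Axes as the box. The shut leaf reaches from here to the box's -y, its underside level with this point, its outer face 10 mm above. Open, it turns up and outwards.
- leaf_flanged_hinge (a point): Middle of the flanged leaf's hinge axis, on top of the -y wall, 125 mm above the bench; the axis runs along the box's x. Axes as the box. The shut leaf reaches from here to the box's +y, its underside level with this point, its outer face 10 mm above. Open, it turns up and outwards.
- leaf_rebated_edge (a point): Middle of the rebated leaf's free edge, on the outer side of its tongue, 128 mm from the hinge. Turns with the leaf.
- leaf_flanged_edge (a point): Middle of the flanged leaf's free edge, on its outer face, 126 mm from the hinge. Turns with the leaf.
- module: Loose grey plastic slab with a black band near its foot, 28 (x, thickness) by 100 (y) by 90 mm (z, height), 0.25 to 0.5 kg. Origin: centre of its foot face; z from foot to top. Starts in the cradle leaning 35 degrees from vertical, its top towards the cradle's -x, roughly towards the robot. Grip it across the 28 mm at its top end with the tool leaned likewise; its upper 44 mm stand clear.
- cradle: Fixed aluminium cradle on a dark base plate 120 by 120 by 10 mm. Origin: centre of its underside; z up; yaw up to 0.3 rad from the world's. A backrest on the module's robot side (-x) reaches 46 mm up the module; a lip 14 mm high stands before its foot on the other side. Highest point under 65 mm. The module slides out along its own height.
- bottle: Bystander: white plastic bottle, 64 mm across, 190 mm high, near the work. Origin: centre of its underside.
- jar: Bystander: amber jar, 70 mm across, 100 mm high, near the work. Origin: centre of its underside.
- reel: Bystander: white tape reel on its side face, 76 mm across, 52 mm high, near the work. Origin: centre of its underside.
- stand: Bystander, loose: slim air-nozzle stand between the enclosure and the cradle, a dark round foot 84 mm across and 18 mm high, a steel rod 16 mm across, and at its top a black nozzle 36 mm across and 50 mm long (along its own x, level, from -18 to +32 mm), centred 300 mm above the bench; 318 mm high in all, 0.9 kg. Origin: centre of its underside.

How it is judged:
By the outcome, as a careful person would: the job done as asked, in the order asked, and still so for the second after the job is handed in, with the robot touching nothing.
It also fails if it takes over 72 s, if anything falls off the work surface, if the arm or the gripper's body presses on something with over 40 N, if the wrist force passes 120 N, or if a joint passes its speed limit or range.

## Working session

There is one attempt and no reset: what is moved stays moved. The work goes in short steps, Python scripts to look and compute and a tool call to move; the robot and the scene stay as the last step left them, time stands still between calls to the robot, and variables do not carry over. Pictures are saved under pics/ and viewed, at most 10 in all, crops included, and the job is handed in when it is done.

Besides the shell and the picture viewer there is one more tool, called after ">>>" by a JSON object that holds its "fn" and its "kwargs". arm_command: Moves the arm, as the interface text tells. Its arguments: {"type":"object","properties":{"plan":{"type":"array"},"gripper":{"type":"number"},"force":{"type":"number"}},"required":["plan"]}

```bash
ls; mkdir -p pics; python3 - <<'E'
from station import env
import cv2
for n in ("top","side"):
    cv2.imwrite(f"pics/{n}0.png",env.camera(n)[:,:,::-1]); i=env.camera_info(n); print(n,{k:v.round(4).tolist() if hasattr(v,'round') else v for k,v in i.items()})
print(env.camera_info("wrist")); print(env.state())
E
```

```text
pics
top {'mtx': [[429.0699, 0.0, 320.4717], [0.0, 429.0699, 199.5015], [0.0, 0.0, 1.0]], 'rvec': [2.1758, -2.1697, 0.0762], 'tvec': [-0.0202, 0.5607, 1.102]}
side {'mtx': [[390.6, 0.0, 322.0935], [0.0, 390.6, 202.5376], [0.0, 0.0, 1.0]], 'rvec': [2.3172, -0.6382, 0.238], 'tvec': [-0.4957, 0.2693, 0.6842]}
{'mtx': array([[294.32026453,   0.        , 319.6704003 ],
       [  0.        , 294.32026453, 201.05671948],
       [  0.        ,   0.        ,   1.        ]]), 'mount': array([[-3.44052321e-04, -9.65948584e-01, -2.58733869e-01,
         7.00796682e-02],
       [ 9.99999941e-01, -3.36439562e-04, -7.37011437e-05,
        -1.70334276e-04],
       [-1.58567941e-05, -2.58733879e-01,  9.65948642e-01,
        -1.69968947e-01],
       [ 0.00000000e+00,  0.00000000e+00,  0.00000000e+00,
         1.00000000e+00]])}
{'time_s': 0.1, 'qpos': array([ 1.03949707e+00,  5.28407746e-01,  1.43377908e+00,  1.97443100e-05,
        1.18142852e+00, -1.78508923e-01]), 'qvel': array([-6.21206029e-05, -1.79439638e-03, -3.37062556e-03, -9.40602689e-04,
       -5.92347402e-04,  1.09161189e-03]), 'joint_torque': array([ 3.13200126e-04, -4.40983915e+01, -1.77150661e+01,  6.35150378e-02,
        5.33999281e-02, -4.23861309e-05]), 'tcp_pos': array([0.21556631, 0.58591498, 0.21324674]), 'ee_rot': array([-3.13960534e+00, -3.77116474e-04,  2.78879443e+00]), 'contact_force': array([ 0.0820866 ,  0.18383983, -0.18091942]), 'ft_torque': array([0.01403431, 0.03185956, 0.08735806]), 'finger_force': 0.0, 'opening': 0.08717804619479047}
```

View pics/top0.png

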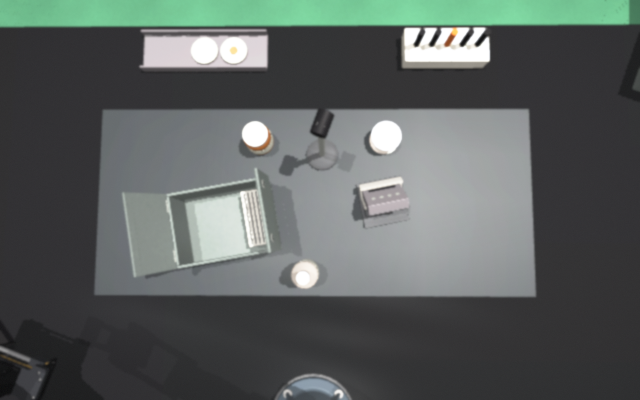

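View pics/side0.png

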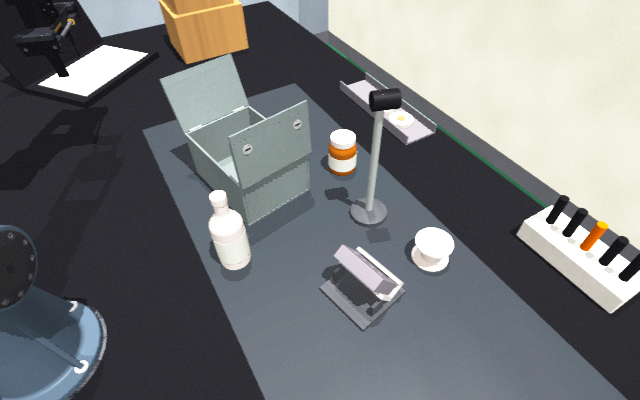

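Top view: enclosure at left (corners about (168,190),(260,178),(272,255),(178,268)), with the rebated leaf leaning out to the left and the flanged leaf near upright on the right. The stand's foot is at (321,155), the cradle and module at (384,200), and the bottle at (305,274). The side view shows the flanged leaf's discs at (247,149) and (297,124).

```bash
python3 - <<'E'
import cv2
t=cv2.imread("pics/top0.png"); s=cv2.imread("pics/side0.png")
a=cv2.resize(t[160:285,118:285],None,fx=4.7,fy=4.7,interpolation=3)
cv2.imwrite("pics/tc.png",a[:590,:790])
b=cv2.resize(t[100:240,300:440],None,fx=4,fy=4,interpolation=3)  
c=cv2.resize(s[230:340,310:420],(560//2*1,280),interpolation=3)
import numpy as np
d=np.zeros((560,800,3),np.uint8); d[:,:560]=b; d[:220,580:]=s[220:440][:180].repeat(1,0)[:220,300:520] if False else 0
cv2.imwrite("pics/cc.png",np.hstack([cv2.resize(t[165:235,350:420],(400,400),interpolation=3),cv2.resize(s[235:335,310:410],(400,400),interpolation=3)]))
E
```

```text
(no output)
```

View pics/tc.png

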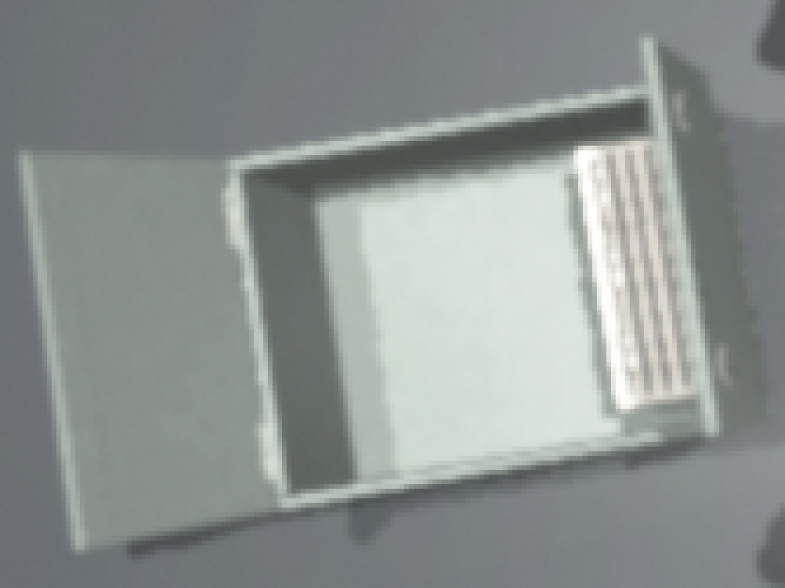

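View pics/cc.png

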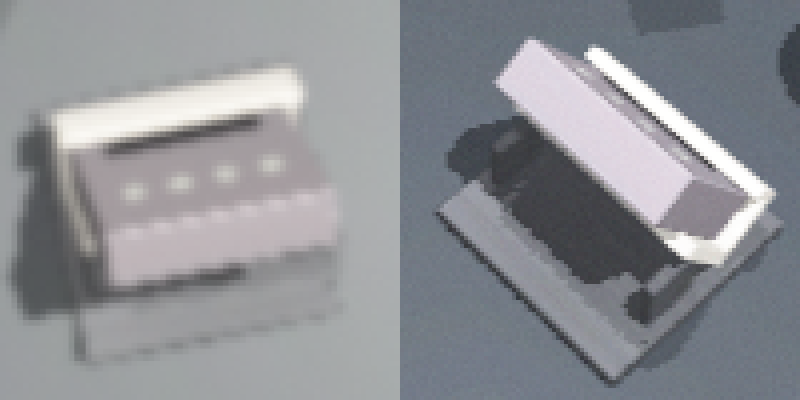

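Box crop: rebated edge corners at (22,152) and (78,550), flanged edge at (648,38) and (715,435), discs at (683,112) and (725,365). Module crop: top face corners at (107,228), (340,188) and (107,285). In the side half they are at (95,80), (135,40), (300,178) and (255,225).

```bash
cat > geo.py <<'E'
import numpy as np, cv2
from scipy.optimize import least_squares
from scipy.spatial.transform import Rotation as R
from station import env
I={n:env.camera_info(n) for n in("top","side")}
def proj(n,P):
    i=I[n]; return cv2.projectPoints(np.array(P,float).reshape(-1,1,3),i["rvec"],i["tvec"],i["mtx"],None)[0][:,0]
def ray(n,uv,z):
    i=I[n]; M=cv2.Rodrigues(i["rvec"])[0]; c=-M.T@i["tvec"].ravel()
    d=M.T@np.linalg.inv(i["mtx"])@[*uv,1]; return (c+d*(z-c[2])/d[2]).round(4)
def leaf(kind,th,u,x,o):
    s=1 if kind=='r' else -1
    return [x,s*(.12-u*np.cos(th)+o*np.sin(th)),.125+u*np.sin(th)+o*np.cos(th)]
E
python3 - <<'E'
from geo import *
T=lambda a:(a[0]/4.7+118-.4,a[1]/4.7+160-.4)
def world(b,P): return R.from_euler('z',b[2]).apply(np.array(P))+[b[0],b[1],0]
def pts(v):
    b=v[:3]; r,f,d=v[3:]
    L=[[.09,.12,.125],[-.09,.12,.125],leaf('r',r,.128,.09,.0045),leaf('r',r,.128,-.09,.0045),leaf('f',f,.126,.09,.01),leaf('f',f,.126,-.09,.01),leaf('f',f,.085,d,.01),leaf('f',f,.085,-d,.01)]
    return world(b,L)
ot=np.array([T(p) for p in [(232,160),(283,505),(22,152),(78,550),(648,38),(715,435),(683,112),(725,365)]])
os=np.array([(236,58),(166,82),(310,104),(231,138),(297,124),(247,149)])
def res(v):
    P=pts(v); return np.r_[(proj('top',P)-ot).ravel(),(proj('side',P[2:])-os).ravel()]
s=least_squares(res,[.5,.27,.15,2,1.6,.06],loss='soft_l1'); print('box',s.x.round(4)); print(res(s.x).reshape(-1,2).round(1).tolist())
C=lambda a:(a[0]/5.714+350-.4,a[1]/5.714+165-.4); S=lambda a:(a[0]/4+310-.4,a[1]/4+235-.4)
mt=np.array([C(p) for p in [(107,228),(340,188),(107,285)]]); ms=np.array([S(p) for p in[(135,40),(300,178),(95,80),(255,225)]])
a=np.radians(35)
def mp(v):
    M=R.from_euler('z',v[3]).as_matrix()@R.from_euler('y',-a).as_matrix()
    return np.array([M@[sx*.014,sy*.05,.09] for sx,sy in((1,1),(1,-1),(-1,1),(-1,-1))])+v[:3]
def rm(v):
    P=mp(v); return np.r_[(proj('top',P[:3])-mt).ravel(),(proj('side',P)-ms).ravel()]
s=least_squares(rm,[.5,-.15,.02,.15]); print('module foot',s.x.round(4)); print(rm(s.x).reshape(-1,2).round(1).tolist()); print(mp(s.x).mean(0))
print('plate',ray('top',C((88,362)),.01),ray('side',S((37,212)),.01),ray('side',S((212,380)),.01),ray('side',S((382,225)),.01))
print('stand',ray('top',(322,155),.018),ray('side',(369,211),.018),'noz',ray('top',(322,123),.3),'bottle',ray('top',(303,278),.19),'jar',ray('top',(256,133),.1),'reel',ray('top',(386,137),.052))
E
```

```text
box [0.5004 0.2136 0.178  1.9559 1.4757 0.0599]
[[0.2, -0.9], [0.4, 0.3], [0.4, -0.3], [0.2, -0.7], [1.0, -0.5], [0.7, -0.3], [0.5, -0.3], [0.5, -0.2], [-6.1, -4.6], [-6.9, -2.7], [-3.5, -4.0], [-2.7, -1.0], [0.0, -0.1], [0.1, -0.1]]
module foot [ 0.5903 -0.1765  0.0284  0.1845]
[[-0.3, -0.0], [-0.3, -0.5], [0.9, -0.3], [-0.3, -1.4], [-0.7, -0.2], [0.3, 0.7], [0.2, 1.0]]
[ 0.53960083 -0.18594491  0.10215211]
plate [ 0.4869 -0.1361  0.01  ] [ 0.4865 -0.1389  0.01  ] [ 0.5107 -0.2533  0.01  ] [ 0.6257 -0.2305  0.01  ]
stand [ 0.6799 -0.0222  0.018 ] [ 0.6811 -0.0309  0.018 ] noz [ 0.6916 -0.0248  0.3   ] bottle [0.3735 0.017  0.19  ] jar [0.7195 0.1408 0.1   ] reel [ 0.7207 -0.1876  0.052 ]
```

```bash
cat >> geo.py <<'E'
B=np.array([.5004,.2136,0]); BY=.178; MF=np.array([.5903,-.1765,.0284]); MY=.1845
RB=R.from_euler('z',BY); RM=R.from_euler('z',MY)*R.from_euler('y',-np.radians(35))
TOOL=R.from_matrix(np.array([[0,1,0],[1,0,0],[0,0,-1.]]))  # tool x=y, y=x, z=-z
Rcr=RM*TOOL; Rbx=RB*TOOL
def cr(u,x=0,y=0): return MF+RM.apply([x,y,u+.0])-Rcr.apply([0,0,-.002])   # TCP for grasp point at height u
def bx(x,y,z): return B+RB.apply([x,y,z])
def rel(*tg):
    s=env.state(); p=s['tcp_pos']; r=R.from_euler('xyz',s['ee_rot'])
    print('t',round(s['time_s'],2),'tcp',p.round(4),'q',s['qpos'].round(2),'F',s['contact_force'].round(1),'op',round(s['opening'],4),'ff',round(s['finger_force'],1),'boxTCP',RB.inv().apply(p-B).round(4))
    for P,Q in tg:
        d=r.inv().apply(np.array(P)-p)/.15; w=(r.inv()*Q).as_rotvec()/(np.pi/2)
        print(d.round(3).tolist(),w.round(3).tolist(),np.array(P).round(3))
E
python3 - <<'E'
from geo import *
D=Rbx
rel(((.34,.49,.33),D),((.44,.36,.38),D),((.51,.2,.4),D),((.52,.05,.4),D),((.50,-.1,.36),D))
print(cr(.2),cr(.078),Rcr.as_euler('xyz'),Rbx.as_euler('xyz'))
E
```

```text
t 0.1 tcp [0.2156 0.5859 0.2132] q [ 1.04  0.53  1.43  0.    1.18 -0.18] F [ 0.1  0.2 -0.2] op 0.0872 ff 0.0 boxTCP [-0.2144  0.4169  0.2132]
[-0.999, -0.315, -0.778] [-0.001, 0.0, 0.662] [0.34 0.49 0.33]
[-1.924, -0.899, -1.111] [-0.001, 0.0, 0.662] [0.44 0.36 0.38]
[-2.73, -1.739, -1.243] [-0.001, 0.0, 0.662] [0.51 0.2  0.4 ]
[-3.139, -2.654, -1.241] [-0.001, 0.0, 0.662] [0.52 0.05 0.4 ]
[-3.359, -3.638, -0.972] [-0.001, 0.0, 0.662] [ 0.5  -0.1   0.36]
[ 0.47865933 -0.19733465  0.1905921 ] [ 0.54744803 -0.18449714  0.09065556] [2.53072742 0.         1.75529633] [3.14159265 0.         1.74879633]
```

>>> {"fn": "arm_command", "kwargs": {"plan": [[[-0.3, -0.1, -0.5], [0, 0, 0.11]], [[-0.6, -0.2, -0.8], [0, 0, 0.22]], [[-0.9, -0.3, -0.8], [0, 0, 0.33]], [[-1, -0.3, -0.8], [0, 0, 0.44]], [[-1, -0.3, -0.8], [0, 0, 0.55]], [[-1, -0.3, -0.8], [0, 0, 0.66]], [[-1, -0.3, -0.8], [0, 0, 0.66]]], "gripper": 100}}

```text
time_s: 0.98
tcp_pos: [0.341, 0.4921, 0.3336]
ee_rot: [-3.141, 0.001, 1.754]
contact_force: [-0.2, -0.3, 0.0]
opening: 0.0872
finger_force: 0.0
```

>>> {"fn": "arm_command", "kwargs": {"plan": [[[-0.1, 0.1, -0.3], [0, 0, 0]], [[-0.4, 0.3, -0.47], [0, 0, 0]], [[-0.7, 0.5, -0.47], [0, 0, 0]], [[-1, 0.7, -0.47], [0, 0, 0]], [[-1, 0.7, -0.47], [0, 0, 0]]]}}

```text
time_s: 1.6
tcp_pos: [0.4739, 0.3611, 0.404]
ee_rot: [-3.141, 0.001, 1.75]
contact_force: [-0.0, -0.8, 1.1]
opening: 0.0868
finger_force: 0.0
```

>>> {"fn": "arm_command", "kwargs": {"plan": [[[-0.3, 0, 0], [0, 0, 0]], [[-0.6, 0, 0], [0, 0, 0]], [[-1, 0, 0], [0, 0, 0]], [[-1, 0, 0], [0, 0, 0]]]}}

```text
time_s: 2.1
tcp_pos: [0.4985, 0.2139, 0.4045]
ee_rot: [-3.141, 0.001, 1.75]
contact_force: [-0.2, 0.8, 0.2]
opening: 0.0868
finger_force: 0.0
```

>>> {"fn": "arm_command", "kwargs": {"plan": [[[-0.3, 0, 0], [0, 0, 0]], [[-0.6, 0, 0], [0, 0, 0]], [[-1, 0, 0], [0, 0, 0]], [[-1, 0, 0], [0, 0, 0]]]}}

```text
time_s: 2.6
tcp_pos: [0.5261, 0.0671, 0.4043]
ee_rot: [-3.141, -0.0, 1.75]
contact_force: [-0.2, 0.3, 0.6]
opening: 0.0867
finger_force: 0.0
```

>>> {"fn": "arm_command", "kwargs": {"plan": [[[-0.3, -0.1, 0], [0, 0, 0]], [[-0.6, -0.2, 0], [0, 0, 0]], [[-1, -0.3, 0], [0, 0, 0]], [[-1, -0.3, 0], [0, 0, 0]]]}}

```text
time_s: 3.1
tcp_pos: [0.5085, -0.0882, 0.4044]
ee_rot: [-3.141, -0.0, 1.75]
contact_force: [0.3, 0.0, 0.5]
opening: 0.0872
finger_force: 0.0
```

```bash
python3 - <<'E'
from geo import *
rel((cr(.2),Rcr),(cr(.125),Rcr),(cr(.078),Rcr))
E
```

```text
t 3.1 tcp [ 0.5085 -0.0882  0.4044] q [-0.39  0.2   1.41  0.    1.53 -0.57] F [0.3 0.  0.5] op 0.0872 ff 0.0 boxTCP [-0.0454 -0.2984  0.4044]
[-0.681, -0.325, 1.425] [-0.389, 0.001, -0.003] [ 0.479 -0.197  0.191]
[-0.68, -0.038, 1.835] [-0.389, 0.001, -0.003] [ 0.521 -0.189  0.129]
[-0.679, 0.141, 2.091] [-0.389, 0.001, -0.003] [ 0.547 -0.184  0.091]
```

>>> {"fn": "arm_command", "kwargs": {"plan": [[[-0.2, -0.2, 0.2], [-0.1, 0, 0]], [[-0.4, -0.4, 0.4], [-0.2, 0, 0]], [[-0.68, -0.6, 0.7], [-0.3, 0, 0]], [[-0.68, -0.6, 1.0], [-0.389, 0, 0]], [[-0.68, -0.6, 1.0], [-0.389, 0, 0]], [[-0.68, -0.6, 1.0], [-0.389, 0, 0]]]}}

```text
time_s: 3.85
tcp_pos: [0.4374, -0.2005, 0.2528]
ee_rot: [2.532, -0.008, 1.752]
contact_force: [1.0, 0.2, 0.1]
opening: 0.0871
finger_force: 0.0
```

```bash
python3 - <<'E'
from geo import *
rel((cr(.2),Rcr),(cr(.125),Rcr),(cr(.078),Rcr))
s=env.state(); im=env.camera('wrist')[:,:,::-1].copy(); i=env.camera_info('wrist')
M=R.from_euler('xyz',s['ee_rot']).as_matrix()
for sx in(-1,1):
  for sy in(-1,1):
    w=MF+RM.apply([sx*.014,sy*.05,.09]); t=M.T@(w-s['tcp_pos']); c=np.linalg.inv(i['mount'])@[*t,1]; p=i['mtx']@(c[:3]/c[2]); print(sx,sy,p[:2].round(1)); cv2.circle(im,tuple(p[:2].astype(int)),3,(0,0,255),1)
cv2.imwrite('pics/w1.png',im)
E
```

```text
t 3.85 tcp [ 0.4374 -0.2005  0.2528] q [-1.05  0.19  2.09  0.82  0.83 -1.79] F [1.  0.2 0.1] op 0.0871 ff 0.0 boxTCP [-0.1354 -0.3964  0.2528]
[-0.032, -0.012, 0.497] [-0.001, -0.003, -0.005] [ 0.479 -0.197  0.191]
[-0.035, -0.011, 0.997] [-0.001, -0.003, -0.005] [ 0.521 -0.189  0.129]
[-0.036, -0.011, 1.31] [-0.001, -0.003, -0.005] [ 0.547 -0.184  0.091]
-1 -1 [307.6 224.9]
-1 1 [306.1 144.7]
1 -1 [329.7 224.7]
1 1 [329.8 144.5]
```

View pics/w1.png

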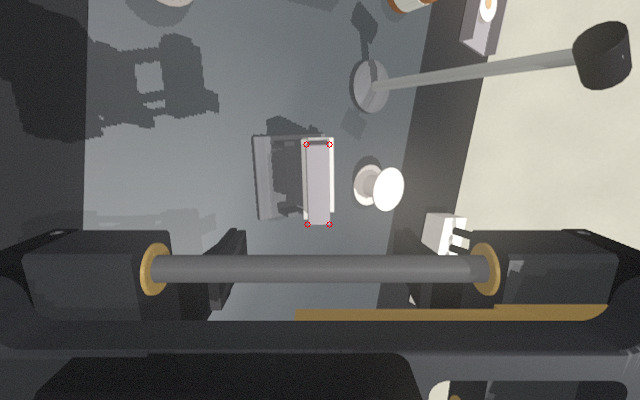

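The wrist picture shows the module's top face at (305–330, 144–225), with the predicted corners lying on it. I'll go in along the slant.

>>> {"fn": "arm_command", "kwargs": {"plan": [[[-0.03, -0.01, 0.2], [0, 0, -0.005]], [[-0.035, -0.01, 0.4], [0, 0, -0.005]], [[-0.035, -0.01, 0.6], [0, 0, -0.005]], [[-0.035, -0.01, 0.8], [0, 0, -0.005]], [[-0.035, -0.01, 0.9], [0, 0, -0.005]], [[-0.035, -0.01, 1.0], [0, 0, -0.005]], [[-0.035, -0.01, 1.0], [0, 0, -0.005]]]}}

```text
time_s: 4.78
tcp_pos: [0.5254, -0.1921, 0.132]
ee_rot: [2.528, 0.006, 1.763]
contact_force: [-0.2, 0.5, 0.3]
opening: 0.0871
finger_force: 0.0
```

```bash
python3 - <<'E'
from geo import *
rel((cr(.078),Rcr))
E
```

```text
t 4.78 tcp [ 0.5254 -0.1921  0.132 ] q [-0.85  0.53  2.07  1.24  0.55 -2.14] F [-0.2  0.5  0.3] op 0.0871 ff 0.0 boxTCP [-0.0472 -0.4037  0.132 ]
[0.023, -0.033, 0.314] [0.002, 0.0, 0.006] [ 0.547 -0.184  0.091]
```

>>> {"fn": "arm_command", "kwargs": {"plan": [[[0.02, -0.03, 0.0], [0, 0, 0.006]], [[0.02, -0.03, 0.1], [0, 0, 0.006]], [[0.02, -0.03, 0.2], [0, 0, 0.006]], [[0.02, -0.03, 0.31], [0, 0, 0.006]], [[0.02, -0.03, 0.31], [0, 0, 0.006]], [[0.02, -0.03, 0.31], [0, 0, 0.006]]]}}

```text
time_s: 5.52
tcp_pos: [0.5446, -0.1862, 0.091]
ee_rot: [2.53, -0.0, 1.751]
contact_force: [0.3, 0.6, -0.7]
opening: 0.087
finger_force: 0.0
```

```bash
python3 - <<'E'
from geo import *
rel((cr(.078),Rcr))
E
```

```text
t 5.53 tcp [ 0.5446 -0.1862  0.091 ] q [-0.8   0.63  2.06  1.43  0.5  -2.29] F [ 0.3  0.6 -0.7] op 0.087 ff 0.0 boxTCP [-0.0273 -0.4013  0.091 ]
[0.008, 0.016, 0.014] [0.001, 0.001, -0.003] [ 0.547 -0.184  0.091]
```

>>> {"fn": "arm_command", "kwargs": {"plan": [[[0.01, 0.015, 0.01], [0, 0, 0]], [[0.01, 0.015, 0.01], [0, 0, 0]]]}}

```text
time_s: 5.78
tcp_pos: [0.5471, -0.1843, 0.0909]
ee_rot: [2.53, -0.0, 1.751]
contact_force: [-0.5, -0.2, -0.3]
opening: 0.0868
finger_force: 0.0
```

>>> {"fn": "arm_command", "kwargs": {"plan": [[[0, 0, 0], [0, 0, 0]], [[0, 0, 0], [0, 0, 0]], [[0, 0, 0], [0, 0, 0]], [[0, 0, 0], [0, 0, 0]], [[0, 0, 0], [0, 0, 0]], [[0, 0, 0], [0, 0, 0]], [[0, 0, 0], [0, 0, 0]], [[0, 0, 0], [0, 0, 0]]], "gripper": 0, "force": 35}}

```text
time_s: 6.78
tcp_pos: [0.5469, -0.1843, 0.0903]
ee_rot: [2.531, -0.001, 1.751]
contact_force: [-0.4, 0.2, 0.1]
opening: 0.0276
finger_force: 34.9
```

```bash
python3 - <<'E'
from geo import *
rel((cr(.078),Rcr),(cr(.2),Rcr))
E
```

```text
t 6.78 tcp [ 0.5469 -0.1843  0.0903] q [-0.79  0.63  2.06  1.43  0.5  -2.29] F [-0.4  0.2  0.1] op 0.0276 ff 34.9 boxTCP [-0.0247 -0.3999  0.0903]
[-0.002, 0.004, -0.0] [-0.0, 0.001, -0.003] [ 0.547 -0.184  0.091]
[-0.003, 0.004, -0.814] [-0.0, 0.001, -0.003] [ 0.479 -0.197  0.191]
```

Held at 27.6 mm. I'll withdraw along the slant.

>>> {"fn": "arm_command", "kwargs": {"plan": [[[0, 0, -0.08], [0, 0, 0]], [[0, 0, -0.2], [0, 0, 0]], [[0, 0, -0.35], [0, 0, 0]], [[0, 0, -0.5], [0, 0, 0]], [[0, 0, -0.65], [0, 0, 0]], [[0, 0, -0.8], [0, 0, 0]], [[0, 0, -0.95], [0, 0, 0]], [[0, 0, -0.95], [0, 0, 0]]]}}

```text
time_s: 7.78
tcp_pos: [0.4661, -0.1994, 0.2076]
ee_rot: [2.531, 0.001, 1.75]
contact_force: [0.4, -0.5, -3.2]
opening: 0.0276
finger_force: 34.9
```

```bash
python3 - <<'E'
from geo import *
rel(((.5,-.14,.37),Rbx),((.52,-.1,.38),Rbx))
E
```

```text
t 7.78 tcp [ 0.4661 -0.1994  0.2076] q [-0.98  0.31  2.11  0.96  0.7  -1.91] F [ 0.4 -0.5 -3.2] op 0.0276 ff 34.9 boxTCP [-0.1068 -0.4004  0.2076]
[0.348, 0.861, -0.719] [0.389, 0.0, 0.001] [ 0.5  -0.14  0.37]
[0.587, 1.046, -0.671] [0.389, 0.0, 0.001] [ 0.52 -0.1   0.38]
```

>>> {"fn": "arm_command", "kwargs": {"plan": [[[0.08, 0.2, -0.2], [0.08, 0, 0]], [[0.15, 0.4, -0.4], [0.16, 0, 0]], [[0.25, 0.6, -0.55], [0.24, 0, 0]], [[0.35, 0.8, -0.67], [0.32, 0, 0]], [[0.5, 1.0, -0.67], [0.389, 0, 0]], [[0.59, 1.0, -0.67], [0.389, 0, 0]], [[0.59, 1.0, -0.67], [0.389, 0, 0]]]}}

```text
time_s: 8.65
tcp_pos: [0.5138, -0.0982, 0.3731]
ee_rot: [-3.138, -0.005, 1.755]
contact_force: [-0.3, -1.3, -3.9]
opening: 0.0276
finger_force: 35.0
```

```bash
python3 - <<'E'
from geo import *
rel((bx(0,.033,.38),Rbx),(bx(0,.033,.086),Rbx))
E
```

```text
t 8.65 tcp [ 0.5138 -0.0982  0.3731] q [-0.4   0.24  1.45  0.    1.46 -0.59] F [-0.3 -1.3 -3.9] op 0.0276 ff 35.0 boxTCP [-0.042  -0.3093  0.3731]
[2.28, 0.293, -0.036] [-0.002, -0.003, 0.004] [0.495 0.246 0.38 ]
[2.271, 0.3, 1.924] [-0.002, -0.003, 0.004] [0.495 0.246 0.086]
```

>>> {"fn": "arm_command", "kwargs": {"plan": [[[0.2, 0.05, 0], [0, 0, 0]], [[0.45, 0.1, 0], [0, 0, 0]], [[0.7, 0.2, -0.04], [0, 0, 0]], [[1, 0.3, -0.04], [0, 0, 0]], [[1, 0.3, -0.04], [0, 0, 0]]]}}

```text
time_s: 9.28
tcp_pos: [0.5306, 0.0566, 0.3795]
ee_rot: [-3.138, -0.004, 1.753]
contact_force: [-0.3, -0.5, -4.1]
opening: 0.0273
finger_force: 35.0
```

>>> {"fn": "arm_command", "kwargs": {"plan": [[[0.25, 0, 0], [0, 0, 0]], [[0.55, 0, 0], [0, 0, 0]], [[0.8, 0, 0], [0, 0, 0]], [[1, 0, 0], [0, 0, 0]], [[1, 0, 0], [0, 0, 0]]]}}

```text
time_s: 9.9
tcp_pos: [0.5042, 0.2021, 0.3801]
ee_rot: [-3.138, -0.001, 1.751]
contact_force: [-0.8, 0.3, -3.5]
opening: 0.0274
finger_force: 35.0
```

>>> {"fn": "arm_command", "kwargs": {"plan": [[[0.15, 0, 0], [0, 0, 0]], [[0.28, 0, 0], [0, 0, 0]], [[0.28, 0, 0], [0, 0, 0]], [[0.28, 0, 0], [0, 0, 0]]]}}

```text
time_s: 10.4
tcp_pos: [0.4981, 0.2431, 0.3815]
ee_rot: [-3.141, 0.0, 1.75]
contact_force: [-0.2, -0.5, -3.0]
opening: 0.0274
finger_force: 35.0
```

```bash
python3 - <<'E'
from geo import *
rel((bx(0,.033,.25),Rbx),(bx(0,.033,.084),Rbx))
cv2.imwrite('pics/t2.png',np.vstack([cv2.resize(env.camera('top')[120:300,90:330],(720,540),interpolation=2)])[:,:,::-1])
E
```

```text
t 10.4 tcp [0.4981 0.2431 0.3815] q [ 0.25  0.28  1.37 -0.    1.49  0.07] F [-0.2 -0.5 -3. ] op 0.0274 ff 35.0 boxTCP [0.003  0.0294 0.3815]
[0.024, -0.019, 0.877] [-0.0, 0.0, 0.001] [0.495 0.246 0.25 ]
[0.024, -0.019, 1.983] [-0.0, 0.0, 0.001] [0.495 0.246 0.084]
```

View pics/t2.png

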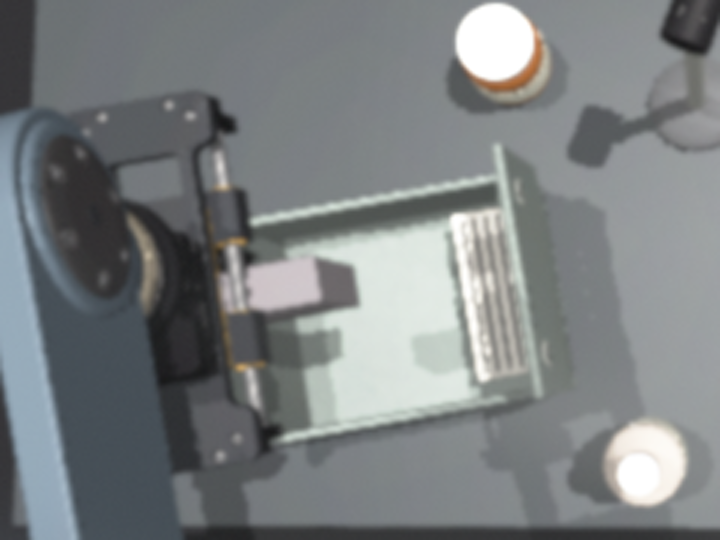

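The picture shows the module (320–355, 255–310) over the free bay, square to the box, with the leaves clear. Going down.

>>> {"fn": "arm_command", "kwargs": {"plan": [[[0.02, -0.02, 0.15], [0, 0, 0]], [[0.024, -0.02, 0.35], [0, 0, 0]], [[0.024, -0.02, 0.55], [0, 0, 0]], [[0.024, -0.02, 0.75], [0, 0, 0]], [[0.024, -0.02, 0.95], [0, 0, 0]], [[0.024, -0.02, 1], [0, 0, 0]], [[0.024, -0.02, 1], [0, 0, 0]]]}}

```text
time_s: 11.32
tcp_pos: [0.4948, 0.2469, 0.232]
ee_rot: [3.142, -0.001, 1.75]
contact_force: [-1.0, -0.5, -3.5]
opening: 0.0274
finger_force: 35.0
```

>>> {"fn": "arm_command", "kwargs": {"plan": [[[0, 0, 0.12], [0, 0, 0]], [[0, 0, 0.28], [0, 0, 0]], [[0, 0, 0.44], [0, 0, 0]], [[0, 0, 0.6], [0, 0, 0]], [[0, 0, 0.75], [0, 0, 0]], [[0, 0, 0.85], [0, 0, 0]], [[0, 0, 0.9], [0, 0, 0]], [[0, 0, 0.9], [0, 0, 0]]]}}

```text
time_s: 12.32
tcp_pos: [0.4947, 0.2474, 0.097]
ee_rot: [3.141, -0.001, 1.751]
contact_force: [0.1, 0.2, -3.1]
opening: 0.0272
finger_force: 35.0
```

```bash
python3 - <<'E'
from geo import *
rel((bx(0,.033,.084),Rbx))
E
```

```text
t 12.32 tcp [0.4947 0.2474 0.097 ] q [0.26 0.6  1.72 0.   0.83 0.08] F [ 0.1  0.2 -3.1] op 0.0272 ff 35.0 boxTCP [0.0004 0.0343 0.097 ]
[-0.009, -0.003, 0.087] [0.0, -0.001, 0.001] [0.495 0.246 0.084]
```

>>> {"fn": "arm_command", "kwargs": {"plan": [[[0, 0, 0.02], [0, 0, 0]], [[0, 0, 0.04], [0, 0, 0]], [[0, 0, 0.06], [0, 0, 0]], [[0, 0, 0.075], [0, 0, 0]], [[0, 0, 0.085], [0, 0, 0]], [[0, 0, 0.085], [0, 0, 0]]]}}

```text
time_s: 13.08
tcp_pos: [0.4943, 0.2473, 0.0839]
ee_rot: [-3.141, -0.001, 1.751]
contact_force: [-0.1, -0.9, -4.0]
opening: 0.0275
finger_force: 35.0
```

>>> {"fn": "arm_command", "kwargs": {"plan": [[[0, 0, 0.005], [0, 0, 0]], [[0, 0, 0.01], [0, 0, 0]], [[0, 0, 0.01], [0, 0, 0]]]}}

```text
time_s: 13.45
tcp_pos: [0.4943, 0.2473, 0.0825]
ee_rot: [-3.142, -0.001, 1.751]
contact_force: [1.3, -0.5, -3.5]
opening: 0.0275
finger_force: 35.0
```

>>> {"fn": "arm_command", "kwargs": {"plan": [[[0, 0, 0.007], [0, 0, 0]], [[0, 0, 0.013], [0, 0, 0]], [[0, 0, 0.013], [0, 0, 0]]]}}

```text
time_s: 13.82
tcp_pos: [0.4942, 0.2473, 0.0805]
ee_rot: [-3.141, -0.001, 1.751]
contact_force: [-0.2, 0.1, -2.0]
opening: 0.0275
finger_force: 35.0
```

>>> {"fn": "arm_command", "kwargs": {"plan": [[[0, 0, 0.006], [0, 0, 0]], [[0, 0, 0.01], [0, 0, 0]], [[0, 0, 0.01], [0, 0, 0]]]}}

```text
time_s: 14.2
tcp_pos: [0.4945, 0.2478, 0.0796]
ee_rot: [3.141, -0.002, 1.751]
contact_force: [-1.6, 1.9, 3.1]
opening: 0.0273
finger_force: 35.0
```

The module is on the floor, so I'll release and rise.

>>> {"fn": "arm_command", "kwargs": {"plan": [[[0, 0, -0.005], [0, 0, 0]], [[0, 0, -0.005], [0, 0, 0]], [[0, 0, -0.005], [0, 0, 0]], [[0, 0, -0.005], [0, 0, 0]], [[0, 0, -0.005], [0, 0, 0]], [[0, 0, -0.005], [0, 0, 0]]], "gripper": 80}}

```text
time_s: 14.95
tcp_pos: [0.4943, 0.2473, 0.0798]
ee_rot: [-3.142, -0.001, 1.751]
contact_force: [-0.5, 0.7, -0.0]
opening: 0.0689
finger_force: 0.0
```

>>> {"fn": "arm_command", "kwargs": {"plan": [[[0, 0, -0.1], [0, 0, 0]], [[0, 0, -0.3], [0, 0, 0]], [[0, 0, -0.6], [0, 0, 0]], [[0, 0, -1], [0, 0, 0]], [[0, 0, -1], [0, 0, 0]]]}}

```text
time_s: 15.58
tcp_pos: [0.498, 0.2483, 0.2361]
ee_rot: [3.128, -0.002, 1.751]
contact_force: [0.4, 0.2, -1.4]
opening: 0.0695
finger_force: 0.0
```

>>> {"fn": "arm_command", "kwargs": {"plan": [[[0, 0, -0.3], [0, 0, 0]], [[0, 0, -0.7], [0, 0, 0]], [[0, 0, -0.7], [0, 0, 0]]], "gripper": 0}}

```text
time_s: 15.95
tcp_pos: [0.4969, 0.2479, 0.34]
ee_rot: [3.13, -0.002, 1.751]
contact_force: [-0.3, 0.3, -0.4]
opening: 0.0472
finger_force: 0.0
```

```bash
python3 - <<'E'
from geo import *
rel((bx(0,.033,.33),Rbx),(bx(0,.225,.33),Rbx),(bx(0,.225,.215),Rbx))
s=env.state(); im=env.camera('wrist')[:,:,::-1].copy(); cv2.imwrite('pics/w2.png',im)
E
```

```text
t 15.95 tcp [0.4969 0.2479 0.34  ] q [0.26 0.3  1.45 0.   1.38 0.08] F [-0.3  0.3 -0.4] op 0.0472 ff 0.0 boxTCP [0.0026 0.0344 0.34  ]
[-0.009, -0.018, 0.066] [0.007, -0.001, 0.001] [0.495 0.246 0.33 ]
[1.271, -0.015, 0.069] [0.007, -0.001, 0.001] [0.461 0.435 0.33 ]
[1.269, -0.024, 0.835] [0.007, -0.001, 0.001] [0.461 0.435 0.215]
```

View pics/w2.png

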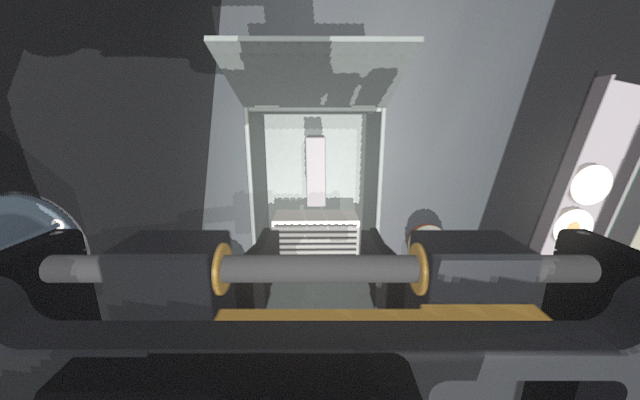

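The wrist picture shows the module standing free in the bay (305–326, 137–207), clear of the block and the walls. Next I'll go to the rebated leaf's outer side.

>>> {"fn": "arm_command", "kwargs": {"plan": [[[0.25, 0, 0], [0.007, 0, 0]], [[0.55, -0.01, 0], [0.007, 0, 0]], [[0.8, -0.01, 0], [0.007, 0, 0]], [[1, -0.015, 0.05], [0.007, 0, 0]], [[1, -0.015, 0.07], [0.007, 0, 0]]], "gripper": 0}}

```text
time_s: 16.62
tcp_pos: [0.4632, 0.3951, 0.3214]
ee_rot: [-3.125, 0.001, 1.754]
contact_force: [0.8, -1.2, 0.5]
opening: 0.0013
finger_force: 0.0
```

>>> {"fn": "arm_command", "kwargs": {"plan": [[[0.28, 0, 0], [0, 0, 0]], [[0.28, 0, 0], [0, 0, 0]], [[0.28, 0, 0.25], [0, 0, 0]], [[0.28, 0, 0.5], [0, 0, 0]], [[0.28, 0, 0.76], [0, 0, 0]], [[0.28, 0, 0.76], [0, 0, 0]], [[0.28, 0, 0.76], [0, 0, 0]]]}}

```text
time_s: 17.5
tcp_pos: [0.4575, 0.435, 0.2116]
ee_rot: [-3.132, -0.001, 1.75]
contact_force: [-0.6, 0.9, 0.8]
opening: 0.0006
finger_force: 0.0
```

```bash
cat >> geo.py <<'E'
def sweep(s,ths,u=.085,c=.0095):
    T=[]
    for t in ths:
        y=.12-u*np.cos(t)+.01*np.sin(t)+c; z=.125+u*np.sin(t)+.01*np.cos(t)+.017
        T.append((bx(0,s*y,z),Rbx)); 
    rel(*T)
E
python3 - <<'E'
from geo import *
sweep(1,[1.9,1.7,1.57,1.4,1.2,1.0,.8,.6,.4,.2,0])
E
```

```text
t 17.5 tcp [0.4575 0.435  0.2116] q [0.58 0.54 1.41 0.01 1.2  0.4 ] F [-0.6  0.9  0.8] op 0.0006 ff 0.0 boxTCP [-0.003   0.2255  0.2116]
[-0.394, 0.019, -0.052] [-0.006, -0.001, 0.001] [0.471 0.377 0.219]
[-0.501, 0.019, -0.09] [-0.006, -0.001, 0.001] [0.474 0.362 0.225]
[-0.574, 0.018, -0.104] [-0.006, -0.001, 0.001] [0.476 0.351 0.227]
[-0.671, 0.018, -0.107] [-0.006, -0.001, 0.001] [0.478 0.337 0.227]
[-0.783, 0.018, -0.09] [-0.006, -0.001, 0.001] [0.481 0.32  0.225]
[-0.89, 0.018, -0.05] [-0.006, -0.001, 0.001] [0.484 0.304 0.219]
[-0.987, 0.019, 0.009] [-0.006, -0.001, 0.001] [0.487 0.29  0.21 ]
[-1.07, 0.02, 0.087] [-0.006, -0.001, 0.001] [0.489 0.278 0.198]
[-1.136, 0.02, 0.18] [-0.006, -0.001, 0.001] [0.491 0.268 0.184]
[-1.183, 0.021, 0.284] [-0.006, -0.001, 0.001] [0.492 0.261 0.169]
[-1.207, 0.022, 0.396] [-0.006, -0.001, 0.001] [0.493 0.257 0.152]
```

>>> {"fn": "arm_command", "kwargs": {"plan": [[[-0.2, 0.02, 0], [-0.006, 0, 0]], [[-0.35, 0.02, -0.05], [-0.006, 0, 0]], [[-0.45, 0.02, -0.09], [-0.006, 0, 0]], [[-0.57, 0.02, -0.1], [-0.006, 0, 0]], [[-0.67, 0.02, -0.107], [-0.006, 0, 0]], [[-0.78, 0.02, -0.09], [-0.006, 0, 0]], [[-0.89, 0.02, -0.05], [-0.006, 0, 0]], [[-0.98, 0.02, 0.01], [-0.006, 0, 0]]]}}

```text
time_s: 18.5
tcp_pos: [0.4863, 0.2899, 0.2085]
ee_rot: [-3.141, -0.0, 1.751]
contact_force: [0.3, 0.9, 2.4]
opening: 0.0005
finger_force: 1.1
```

```bash
python3 - <<'E'
from geo import *
sweep(1,[.8,.6,.4,.2,.1,0])
E
```

```text
t 18.5 tcp [0.4863 0.2899 0.2085] q [0.34 0.46 1.59 0.   1.1  0.16] F [0.3 0.9 2.4] op 0.0005 ff 1.1 boxTCP [-0.0003  0.0776  0.2085]
[-0.001, 0.002, -0.009] [-0.001, -0.0, 0.001] [0.487 0.29  0.21 ]
[-0.084, 0.002, 0.069] [-0.001, -0.0, 0.001] [0.489 0.278 0.198]
[-0.15, 0.002, 0.161] [-0.001, -0.0, 0.001] [0.491 0.268 0.184]
[-0.196, 0.002, 0.266] [-0.001, -0.0, 0.001] [0.492 0.261 0.169]
[-0.211, 0.002, 0.321] [-0.001, -0.0, 0.001] [0.492 0.259 0.16 ]
[-0.221, 0.002, 0.377] [-0.001, -0.0, 0.001] [0.493 0.257 0.152]
```

Contact forces fit the leaf turning, so I'll continue to shut.

>>> {"fn": "arm_command", "kwargs": {"plan": [[[-0.08, 0, 0.07], [0, 0, 0]], [[-0.15, 0, 0.16], [0, 0, 0]], [[-0.196, 0, 0.266], [0, 0, 0]], [[-0.21, 0, 0.32], [0, 0, 0]], [[-0.22, 0, 0.36], [0, 0, 0]], [[-0.22, 0, 0.38], [0, 0, 0]], [[-0.22, 0, 0.38], [0, 0, 0]]]}}

```text
time_s: 19.38
tcp_pos: [0.4914, 0.2592, 0.1516]
ee_rot: [-3.14, -0.001, 1.751]
contact_force: [0.3, 0.6, 0.1]
opening: 0.0004
finger_force: 0.0
```

```bash
python3 - <<'E'
from geo import *
sweep(1,[0])
E
```

```text
t 19.38 tcp [0.4914 0.2592 0.1516] q [0.28 0.52 1.67 0.   0.96 0.1 ] F [0.3 0.6 0.1] op 0.0004 ff 0.0 boxTCP [-0.0008  0.0465  0.1516]
[-0.013, 0.005, -0.003] [-0.001, -0.001, 0.001] [0.493 0.257 0.152]
```

>>> {"fn": "arm_command", "kwargs": {"plan": [[[0, 0, 0.007], [0, 0, 0]], [[0, 0, 0.013], [0, 0, 0]], [[0, 0, 0.02], [0, 0, 0]], [[0, 0, 0.02], [0, 0, 0]]]}}

```text
time_s: 19.88
tcp_pos: [0.4918, 0.259, 0.1489]
ee_rot: [-3.141, -0.001, 1.751]
contact_force: [-0.2, -0.8, 0.9]
opening: 0.0003
finger_force: 0.5
```

>>> {"fn": "arm_command", "kwargs": {"plan": [[[0, 0, 0.007], [0, 0, 0]], [[0, 0, 0.013], [0, 0, 0]], [[0, 0, 0.02], [0, 0, 0]], [[0, 0, 0.02], [0, 0, 0]]]}}

```text
time_s: 20.38
tcp_pos: [0.4916, 0.259, 0.1457]
ee_rot: [-3.14, -0.001, 1.751]
contact_force: [0.2, -0.2, 0.2]
opening: 0.0004
finger_force: 0.3
```

```bash
python3 - <<'E'
from geo import *
cv2.imwrite('pics/s3.png',cv2.resize(env.camera('side')[30:260,120:420],(780,598),interpolation=2)[:,:,::-1])
E
```

```text
(no output)
```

View pics/s3.png

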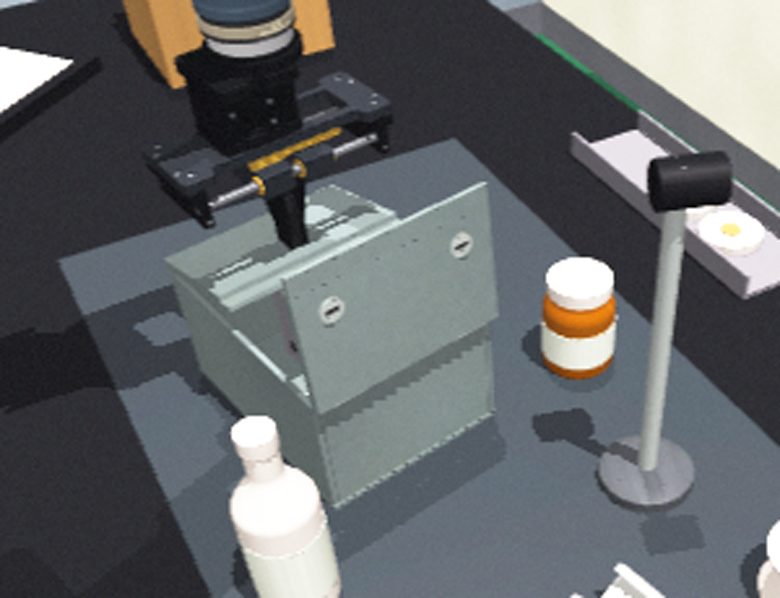

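```bash
python3 - <<'E'
from geo import *
f=lambda P:((proj('side',P)-[120,30])*2.6).round(0).tolist()
for t in(-.05,0,.1,.2): print(t,f([bx(*leaf('r',t,.128,x,.0045)) for x in(-.09,.09)]+[bx(*leaf('r',t,.112,x,.01)) for x in(-.09,.09)]+[bx(*leaf('r',t,0,-.09,.01))]))
p=env.state()['tcp_pos']; print('tip',f([p-[0,0,.017]]),'rim',f([bx(-.09,y,.125) for y in(.12,-.12)]), env.state()['contact_force'])
E
```

```text
-0.05 [[241.0, 341.0], [414.0, 255.0], [229.0, 326.0], [404.0, 242.0], [165.0, 261.0]]
0 [[239.0, 335.0], [414.0, 250.0], [228.0, 321.0], [403.0, 237.0], [165.0, 260.0]]
0.1 [[235.0, 323.0], [412.0, 237.0], [224.0, 310.0], [400.0, 226.0], [164.0, 260.0]]
0.2 [[230.0, 310.0], [409.0, 224.0], [219.0, 298.0], [398.0, 214.0], [164.0, 259.0]]
tip [[296.0, 263.0]] rim [[168.0, 269.0], [313.0, 411.0]] [ 0.68921334 -0.21414015  0.18750347]
```

```bash
python3 - <<'E'
import cv2
a=cv2.imread('pics/s3.png')[170:400,150:430]; cv2.imwrite('pics/s3c.png',cv2.resize(a,None,fx=2.6,fy=2.6,interpolation=2)[:598,:728])
E
```

```text
(no output)
```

View pics/s3c.png

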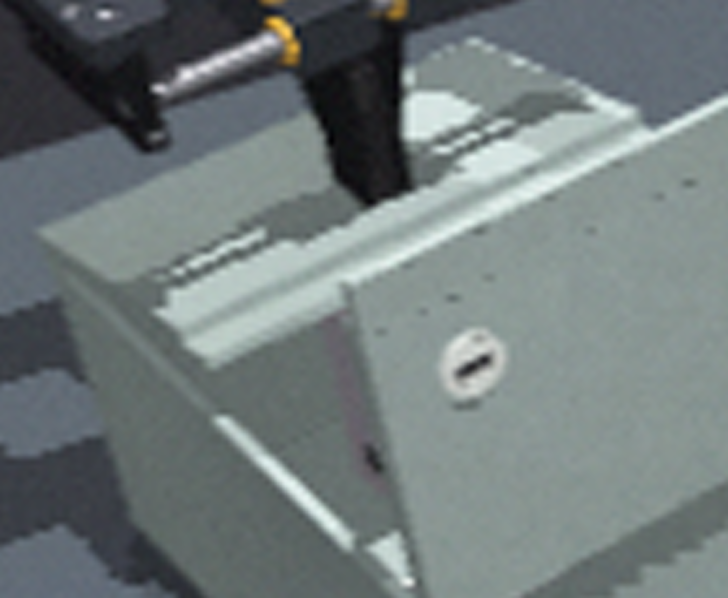

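The crop shows the rebated leaf's tongue corner at (210,365), matching about 0.2 rad, so it is still ajar. I'll measure the angle numerically and press more.

```bash
cat >> geo.py <<'E'
def theta(kind='r',cam='side',xs=(-.085,-.02),rng=(-.1,.5),u=.128):
    g=cv2.GaussianBlur(cv2.cvtColor(env.camera(cam),cv2.COLOR_RGB2GRAY),(3,3),0).astype(np.float32); o=[]
    ts=np.arange(rng[0],rng[1],.01)
    for t in ts:
        q=lambda du:cv2.remap(g,proj(cam,[bx(*leaf(kind,t,u+du,x,0)) for x in np.linspace(*xs,30)]).astype(np.float32)[:,None],None,1).mean()
        o.append(q(-.003)-q(.004))
    o=np.array(o); k=np.argsort(-abs(o))[:4]; print('theta',kind,[(round(ts[j],2),round(float(o[j]),1)) for j in k])
E
python3 -c "
from geo import *
theta(); s=env.state(); print(s['joint_torque'].round(2),s['contact_force'])"
```

```text
theta r [(np.float64(0.26), 27.7), (np.float64(0.25), 27.4), (np.float64(0.24), 26.4), (np.float64(0.23), 25.0)]
[  0.1  -39.74 -13.51   0.11   0.12   0.  ] [0.42068625 0.40680648 1.257598  ]
```

>>> {"fn": "arm_command", "kwargs": {"plan": [[[0, 0, 0.01], [0, 0, 0]], [[0, 0, 0.02], [0, 0, 0]], [[0, 0, 0.03], [0, 0, 0]], [[0, 0, 0.03], [0, 0, 0]]]}}

```text
time_s: 20.98
tcp_pos: [0.4914, 0.259, 0.1411]
ee_rot: [-3.14, -0.001, 1.751]
contact_force: [-0.6, 0.7, 0.3]
opening: 0.0005
finger_force: 0.2
```

```bash
python3 -c "
from geo import *
theta();rel()"
```

```text
theta r [(np.float64(0.19), 26.4), (np.float64(0.2), 26.2), (np.float64(0.18), 24.1), (np.float64(0.21), 24.0)]
t 21.02 tcp [0.4914 0.2591 0.1411] q [0.28 0.53 1.68 0.   0.93 0.1 ] F [0.3 0.7 0.4] op 0.0006 ff 0.1 boxTCP [-0.0008  0.0463  0.1411]
```

>>> {"fn": "arm_command", "kwargs": {"plan": [[[0, 0, 0.01], [0, 0, 0]], [[0, 0, 0.02], [0, 0, 0]], [[0, 0, 0.03], [0, 0, 0]], [[0, 0, 0.04], [0, 0, 0]], [[0, 0, 0.05], [0, 0, 0]], [[0, 0, 0.05], [0, 0, 0]]]}}

```text
time_s: 21.78
tcp_pos: [0.4915, 0.2591, 0.1336]
ee_rot: [-3.14, -0.001, 1.751]
contact_force: [-0.6, 0.2, 1.0]
opening: 0.0006
finger_force: 0.1
```

```bash
python3 -c "
from geo import *
theta();rel()"
```

```text
theta r [(np.float64(0.12), 31.4), (np.float64(0.13), 31.1), (np.float64(0.26), 30.5), (np.float64(0.11), 28.9)]
t 21.82 tcp [0.4914 0.2591 0.1336] q [0.28 0.54 1.68 0.   0.92 0.1 ] F [-0.  -0.7 -0.7] op 0.0002 ff 0.1 boxTCP [-0.0008  0.0464  0.1336]
```

>>> {"fn": "arm_command", "kwargs": {"plan": [[[0, 0, 0.01], [0, 0, 0]], [[0, 0, 0.02], [0, 0, 0]], [[0, 0, 0.03], [0, 0, 0]], [[0, 0, 0.04], [0, 0, 0]], [[0, 0, 0.045], [0, 0, 0]], [[0, 0, 0.045], [0, 0, 0]]]}}

```text
time_s: 22.58
tcp_pos: [0.4916, 0.259, 0.127]
ee_rot: [-3.14, -0.001, 1.751]
contact_force: [0.2, -0.5, 0.9]
opening: -0.0001
finger_force: 0.4
```

```bash
python3 -c "
from geo import *
theta();rel()"
```

```text
theta r [(np.float64(0.06), 39.2), (np.float64(0.05), 38.5), (np.float64(0.07), 34.4), (np.float64(0.04), 33.6)]
t 22.62 tcp [0.4916 0.2591 0.127 ] q [0.28 0.55 1.69 0.   0.9  0.1 ] F [-0.1 -1.3  0.6] op 0.0003 ff 0.4 boxTCP [-0.0006  0.0463  0.127 ]
```

>>> {"fn": "arm_command", "kwargs": {"plan": [[[0, 0, 0.01], [0, 0, 0]], [[0, 0, 0.02], [0, 0, 0]], [[0, 0, 0.03], [0, 0, 0]], [[0, 0, 0.035], [0, 0, 0]], [[0, 0, 0.035], [0, 0, 0]]]}}

```text
time_s: 23.25
tcp_pos: [0.4917, 0.2591, 0.1266]
ee_rot: [3.141, -0.001, 1.751]
contact_force: [-7.0, -3.7, 31.0]
opening: 0.0001
finger_force: 15.2
```

```bash
python3 -c "
from geo import *
theta();rel()"
```

```text
theta r [(np.float64(0.05), 39.0), (np.float64(0.06), 39.0), (np.float64(0.04), 34.6), (np.float64(0.07), 33.7)]
t 23.3 tcp [0.4917 0.2591 0.1265] q [0.28 0.55 1.69 0.   0.9  0.1 ] F [-8.  -4.  30.8] op 0.0003 ff 15.2 boxTCP [-0.0005  0.0463  0.1265]
```

The stop is hard at 31 N and the estimator carries a bias of about 0.05, so the rebated leaf is down. I'll lift off, re-measure, and cross over to the flanged leaf's outer side.

>>> {"fn": "arm_command", "kwargs": {"plan": [[[0, 0, -0.03], [0, 0, 0]], [[0, 0, -0.1], [0, 0, 0]], [[0, 0, -0.4], [0, 0, 0]], [[0, 0, -0.8], [0, 0, 0]], [[0, 0, -1], [0, 0, 0]], [[0, 0, -1], [0, 0, 0]]]}}

```text
time_s: 24.05
tcp_pos: [0.4934, 0.2596, 0.2744]
ee_rot: [3.137, -0.002, 1.751]
contact_force: [-1.0, 0.5, -0.4]
opening: 0.0004
finger_force: 0.0
```

>>> {"fn": "arm_command", "kwargs": {"plan": [[[0, 0, -0.3], [0, 0, 0]], [[0, 0, -0.5], [0, 0, 0]], [[-0.2, 0, -0.5], [0, 0, 0]], [[-0.5, 0, -0.5], [0, 0, 0]], [[-0.8, 0, -0.5], [0, 0, 0]], [[-1, 0, -0.5], [0, 0, 0]], [[-1, 0, -0.5], [0, 0, 0]]]}}

```text
time_s: 24.92
tcp_pos: [0.5183, 0.1096, 0.3444]
ee_rot: [-3.136, -0.002, 1.747]
contact_force: [0.5, 0.7, -0.5]
opening: 0.0005
finger_force: 0.0
```

```bash
python3 -c "
from geo import *
theta(); theta(cam='top',rng=(-.2,.5),xs=(-.08,.08)); theta(cam='top',rng=(-.2,.5),xs=(-.08,.08),u=.112)
rel((bx(0,-.175,.34),Rbx),(bx(0,-.175,.212),Rbx))"
```

```text
theta r [(np.float64(0.06), 18.5), (np.float64(0.07), 17.1), (np.float64(0.14), -17.0), (np.float64(0.15), -17.0)]
theta r [(np.float64(0.12), -17.7), (np.float64(0.11), -17.6), (np.float64(0.1), -17.5), (np.float64(0.13), -17.5)]
theta r [(np.float64(-0.2), -10.5), (np.float64(-0.19), -10.5), (np.float64(-0.18), -10.5), (np.float64(-0.17), -10.4)]
t 25.07 tcp [0.5181 0.112  0.3455] q [ 0.    0.27  1.48  0.    1.4  -0.18] F [-0.4  0.8  0.3] op 0.0003 ff 0.0 boxTCP [-0.0006 -0.1031  0.3455]
[-0.479, 0.003, 0.035] [-0.003, -0.001, 0.002] [0.531 0.041 0.34 ]
[-0.481, 0.006, 0.889] [-0.003, -0.001, 0.002] [0.531 0.041 0.212]
```

>>> {"fn": "arm_command", "kwargs": {"plan": [[[-0.25, 0, 0], [0, 0, 0]], [[-0.48, 0, 0], [0, 0, 0]], [[-0.48, 0, 0.2], [0, 0, 0]], [[-0.48, 0, 0.45], [0, 0, 0]], [[-0.48, 0, 0.7], [0, 0, 0]], [[-0.48, 0, 0.88], [0, 0, 0]], [[-0.48, 0, 0.88], [0, 0, 0]]]}}

```text
time_s: 25.95
tcp_pos: [0.5294, 0.042, 0.2124]
ee_rot: [-3.134, -0.003, 1.753]
contact_force: [0.3, -0.3, 0.7]
opening: 0.0005
finger_force: 0.0
```

```bash
python3 - <<'E'
from geo import *
sweep(-1,[1.57,1.4,1.2,1.0,.8,.6,.4,.2,0],u=.08)
E
```

```text
t 25.95 tcp [0.5294 0.042  0.2124] q [-0.13  0.41  1.66  0.    1.08 -0.31] F [ 0.3 -0.3  0.7] op 0.0005 ff 0.0 boxTCP [-0.0018 -0.174   0.2124]
[0.231, 0.012, -0.063] [-0.005, -0.002, 0.002] [0.525 0.076 0.222]
[0.322, 0.013, -0.067] [-0.005, -0.002, 0.002] [0.523 0.09  0.223]
[0.428, 0.013, -0.051] [-0.005, -0.002, 0.002] [0.52  0.106 0.22 ]
[0.529, 0.014, -0.014] [-0.005, -0.002, 0.002] [0.517 0.12  0.215]
[0.62, 0.015, 0.042] [-0.005, -0.002, 0.002] [0.515 0.134 0.206]
[0.699, 0.016, 0.115] [-0.005, -0.002, 0.002] [0.513 0.146 0.195]
[0.761, 0.016, 0.202] [-0.005, -0.002, 0.002] [0.511 0.155 0.182]
[0.805, 0.017, 0.3] [-0.005, -0.002, 0.002] [0.51  0.161 0.168]
[0.829, 0.018, 0.405] [-0.005, -0.002, 0.002] [0.509 0.165 0.152]
```

>>> {"fn": "arm_command", "kwargs": {"plan": [[[0.12, 0.01, -0.05], [-0.005, 0, 0]], [[0.23, 0.01, -0.065], [-0.005, 0, 0]], [[0.32, 0.01, -0.067], [-0.005, 0, 0]], [[0.43, 0.01, -0.05], [-0.005, 0, 0]], [[0.53, 0.015, -0.015], [-0.005, 0, 0]], [[0.62, 0.015, 0.04], [-0.005, 0, 0]], [[0.7, 0.015, 0.115], [-0.005, 0, 0]], [[0.7, 0.015, 0.115], [-0.005, 0, 0]]]}}

```text
time_s: 26.95
tcp_pos: [0.5131, 0.1453, 0.1956]
ee_rot: [3.14, -0.002, 1.752]
contact_force: [0.2, -0.4, 0.6]
opening: 0.0004
finger_force: 0.0
```

```bash
python3 - <<'E'
from geo import *
sweep(-1,[.4,.2,0],u=.08); theta('f',rng=(.0,1.6),u=.126)
E
```

```text
t 26.95 tcp [0.5131 0.1453 0.1956] q [ 0.06  0.43  1.68  0.    1.03 -0.12] F [ 0.2 -0.4  0.6] op 0.0004 ff 0.0 boxTCP [ 0.0004 -0.0695  0.1956]
[0.065, -0.003, 0.088] [0.001, -0.001, 0.002] [0.511 0.155 0.182]
[0.109, -0.003, 0.186] [0.001, -0.001, 0.002] [0.51  0.161 0.168]
[0.133, -0.003, 0.291] [0.001, -0.001, 0.002] [0.509 0.165 0.152]
theta f [(np.float64(0.11), -41.0), (np.float64(0.12), -37.6), (np.float64(0.1), -36.9), (np.float64(0.19), 36.8)]
```

>>> {"fn": "arm_command", "kwargs": {"plan": [[[0.065, 0, 0.09], [0, 0, 0]], [[0.11, 0, 0.186], [0, 0, 0]], [[0.13, 0, 0.25], [0, 0, 0]], [[0.13, 0, 0.3], [0, 0, 0]], [[0.13, 0, 0.35], [0, 0, 0]], [[0.13, 0, 0.38], [0, 0, 0]], [[0.13, 0, 0.4], [0, 0, 0]], [[0.13, 0, 0.4], [0, 0, 0]]]}}

```text
time_s: 28.0
tcp_pos: [0.5116, 0.1632, 0.1372]
ee_rot: [3.136, -0.0, 1.751]
contact_force: [0.4, -0.1, 1.3]
opening: 0.0005
finger_force: 0.0
```

```bash
python3 - <<'E'
from geo import *
rel(); theta('f',rng=(-.1,.6),u=.126)
E
```

```text
t 28.0 tcp [0.5116 0.1632 0.1372] q [ 0.1   0.52  1.73  0.    0.89 -0.08] F [ 0.4 -0.1  1.3] op 0.0005 ff 0.0 boxTCP [ 0.0021 -0.0516  0.1372]
theta f [(np.float64(0.51), 20.5), (np.float64(0.52), 20.4), (np.float64(0.5), 20.3), (np.float64(0.53), 20.1)]
```

>>> {"fn": "arm_command", "kwargs": {"plan": [[[0.03, 0, 0.015], [0, 0, 0]], [[0.04, 0, 0.03], [0, 0, 0]], [[0.04, 0, 0.045], [0, 0, 0]], [[0.04, 0, 0.06], [0, 0, 0]], [[0.04, 0, 0.06], [0, 0, 0]]]}}

```text
time_s: 28.68
tcp_pos: [0.5105, 0.1695, 0.1282]
ee_rot: [3.136, -0.001, 1.751]
contact_force: [0.2, -0.5, -0.2]
opening: 0.0005
finger_force: 0.1
```

>>> {"fn": "arm_command", "kwargs": {"plan": [[[0, 0, 0.01], [0, 0, 0]], [[0, 0, 0.015], [0, 0, 0]], [[0, 0, 0.015], [0, 0, 0]]]}}

```text
time_s: 29.05
tcp_pos: [0.5105, 0.1696, 0.1269]
ee_rot: [3.135, -0.001, 1.751]
contact_force: [-1.3, -0.0, 6.8]
opening: 0.0004
finger_force: 3.2
```

Contact at the same height as the rebated leaf's stop. I'll press a little more.

>>> {"fn": "arm_command", "kwargs": {"plan": [[[0, 0, 0.01], [0, 0, 0]], [[0, 0, 0.015], [0, 0, 0]], [[0, 0, 0.015], [0, 0, 0]]]}}

```text
time_s: 29.42
tcp_pos: [0.5105, 0.1696, 0.1267]
ee_rot: [3.135, -0.001, 1.751]
contact_force: [-4.6, 0.3, 20.4]
opening: 0.0004
finger_force: 10.1
```

>>> {"fn": "arm_command", "kwargs": {"plan": [[[0, 0, -0.03], [0, 0, 0]], [[0, 0, -0.2], [0, 0, 0]], [[0, 0, -0.5], [0, 0, 0]], [[0, 0, -0.8], [0, 0, 0]], [[0, 0, -1], [0, 0, 0]], [[0, 0, -1], [0, 0, 0]]]}}

```text
time_s: 30.18
tcp_pos: [0.5113, 0.1692, 0.2761]
ee_rot: [3.13, -0.0, 1.751]
contact_force: [-0.2, 0.4, -0.2]
opening: 0.0006
finger_force: 0.0
```

>>> {"fn": "arm_command", "kwargs": {"plan": [[[0, -0.3, -0.4], [0, 0, 0]], [[0, -0.6, -0.7], [0, 0, 0]], [[0, -0.8, -0.7], [0, 0, 0]], [[0, -0.8, -0.7], [0, 0, 0]], [[0, -0.8, -0.7], [0, 0, 0]]]}}

```text
time_s: 30.8
tcp_pos: [0.3911, 0.1474, 0.377]
ee_rot: [3.137, -0.001, 1.751]
contact_force: [0.7, 0.7, 0.6]
opening: 0.0003
finger_force: 0.0
```

```bash
python3 - <<'E'
from geo import *
s=env.camera('side')[70:240,150:340]; t=env.camera('top')[160:285,140:290]
cv2.imwrite('pics/f.png',np.vstack([cv2.resize(s,(660,590),interpolation=2)])[:,:,::-1])
f=lambda P:((proj('side',P)-[150,70])*3.473).round(0).tolist()
print('f edge',f([bx(*leaf('f',0,.126,x,.01)) for x in(-.09,.09)]),'hinge f',f([bx(*leaf('f',0,0,x,.01)) for x in(-.09,.09)]),'r hinge',f([bx(*leaf('r',0,0,x,.01)) for x in(-.09,.09)]),'f edge at .08',f([bx(*leaf('f',.08,.126,x,.01)) for x in(-.09,.09)]))
rel()
E
```

```text
f edge [[202.0, 291.0], [435.0, 179.0]] hinge f [[311.0, 397.0], [553.0, 266.0]] r hinge [[116.0, 209.0], [343.0, 109.0]] f edge at .08 [[199.0, 280.0], [435.0, 167.0]]
t 30.9 tcp [0.3916 0.1474 0.377 ] q [ 0.09  0.05  1.67  0.    1.42 -0.09] F [-0.1 -0.8 -0.2] op 0.0004 ff 0.0 boxTCP [-0.1188 -0.0459  0.377 ]
```

View pics/f.png

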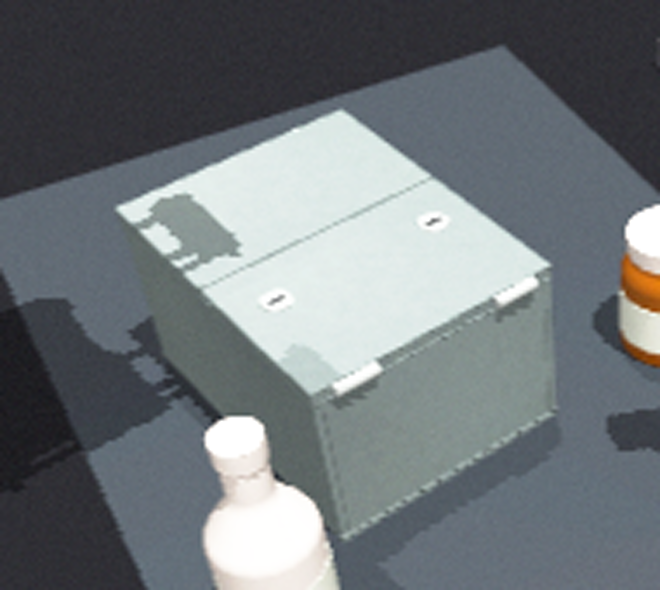

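The side view shows both leaves flush and lapped. The seam runs from (203,289) to (432,178), against a predicted shut line of (202,291) to (435,179). Handing in.

```bash
python3 -c "
from station import env
print(env.close_job())"
```

```text
the job is handed in; nothing more can be done
None
```

The module stands upright in the enclosure's free bay; the rebated leaf was shut first, then the flanged leaf over it, and the job was handed in at about 31 s with the robot clear, nothing else knowingly touched, and no verdict returned.

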